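# Gauge the empty aluminium spray bottle

## Task

We want to buy a wall clip for the empty aluminium spray bottle with the black head (not the white plastic one). Stand it upright on the bed of the dark blue sliding gauge, between the jaws, and let go of it; then slide the jaw with the yellow knob shut on it until the bottle has visibly pushed the red spring pad back about 6 mm. Press no harder than that needs, and leave it standing there clamped.

Things in the scene. Friction and masses are not known exactly. Their poses are not given: they have to be found in the camera images.
- spray_bottle: Empty spray bottle of bare grey aluminium with a black head, 80 g. Origin: centre of its underside, z up. Round straight body 48 mm across up to 92 mm high, shoulder to 102, head (within 21 mm of the axis) to 121 mm. Bystanders on the white shelf: a white plastic bottle of the same shape, blue head; a glass jar of clothes pegs, 68 mm wide; a holder with a teal scoop; a beige bin.
- gauge: Fixed sliding gauge. Origin: centre of the underside of its blue bed, 300 (x) by 90 (y) by 12 mm thick. Its x: sliding direction, from the movable to the fixed jaw. Fixed blue jaw at x = 120 to 144 mm; before it the red pad, 70 mm wide, up to z = 64 mm, face at x = 95 mm when free. Movable aluminium jaw: face 70 mm wide, up to z = 65 mm, at x = -20 to 5 mm at the start.
- knob (a point): Centre of the top of the yellow knob on the movable jaw, axes as the gauge's. The knob is an upright post 24 mm across, top 150 mm above the shelf, free down to 32 mm. The jaw's face lies 90 mm from the knob's axis along the gauge's +x. The knob slides the jaw along the gauge's x (friction about 7 N, it stays where left; 90 mm travel, face from -20 to 70 mm).
- pad (a joint): How far the red spring pad is pushed back along the gauge's +x, in m: 0 free, 0.015 at its stop. Spring 350 N/m: about 2 N at 6 mm, 5 N at the stop. A red pointer on top of the pad moves with it over the fixed jaw. The friction of the movable jaw keeps the pad pressed after the knob is let go.
There are look-alikes about, which are no part of the job. Leave any purple look-alike of the spray_bottle alone.

How it is judged:
On the way, in this order (a step that is already met when the one before it is completed fails the run):
1. the aluminium bottle stands upright on the gauge's bed between the jaws, let go (angle between spray_bottle's own z axis and vertical below 0.17 rad and z of spray_bottle in the frame of gauge between 0.006 and 0.02 m and y of spray_bottle in the frame of gauge between -0.03 and 0.03 m and x of spray_bottle in the frame of gauge between -0.005 and 0.09 m and contact force between the fingers and spray_bottle below 0.1 N), for 0.2 s.
2. the movable jaw is shut on the bottle and the spring pad is pushed back (angle between spray_bottle's own z axis and vertical below 0.17 rad and z of spray_bottle in the frame of gauge between 0.006 and 0.02 m and y of spray_bottle in the frame of gauge between -0.03 and 0.03 m and value of joint pad above 0.002 m and x of spray_bottle in the frame of knob below 0.119 m and x of spray_bottle in the frame of gauge above 0.066 m and contact force between the fingers and spray_bottle below 0.1 N), for 0.2 s.
At the end, for the whole second after the job is handed in: The aluminium bottle stands still and upright (within 10 degrees) on the gauge's bed, its axis within 30 mm of the bed's middle line, held between the movable jaw (no more than 5 mm from the bottle) and the red pad, which it keeps pushed back by more than 2 mm; the hand is off it (all of step 2 and linear speed of spray_bottle below 0.02 m/s); the robot touches nothing.
It fails at once if the bottle is crushed between the jaws (more than 60 N from the gauge) (contact force between gauge and spray_bottle above 60 N).
It also fails if it takes over 54 s, if anything falls off the work surface, if the arm or the gripper's body presses on something with over 40 N, if the wrist force passes 120 N, or if a joint passes its speed limit or range.

## Robot

A 6-joint arm with a two-finger parallel gripper is mounted at the origin on the work surface. World frame = base frame: x ahead of the robot, y to its left, z up, the work surface at z = 0. Lengths are in m, angles in rad, forces in N, time in s.
With the tool pointing down it reaches from about 0.3 to 0.775 m from the base axis. Payload 14.6 kg.
Tool frame: the origin (TCP) lies at the very end of the fingers, on their centre line; the grasp point (between the pads) lies 19 mm behind it; z points along the fingers, y is the direction in which the jaws open and shut (so a half turn about z gives the same grasp; the last joint's range is limited). The gripper opens to 94 mm and grips with 3 to 60 N. Pads are 16 mm wide; open, the fingers measure 119 mm over their backs; the gripper's body (75 mm by 177 mm) begins 78 mm behind the grasp point.
Start: joints at [1.25, 0.3, 1.521, -0, 1.321, -0.067], TCP at [0.138, 0.532, 0.205] pointing down, gripper open.
Joint ranges: [-3.03, 3.03], [-0.79, 2.21], [0.23, 2.52], [-1.04, 4.18], [0, 3.07], [-2.55, 2.55]. Speed limits (rad/s): [2.22, 2.22, 2.57, 3.14, 3.14, 3.14].

## Interface

Orientations are given as [roll, pitch, yaw] about the fixed x, y, z axes, in that order (R = Rz(yaw) Ry(pitch) Rx(roll)).
In Python, from station import get_obs, vision, hand_in gives the robot as it stands.
- The arm moves only by the tool play_rows, never from a script. Its argument "moves" is a list of rows, each an object with "claw": the opening, from 0 (shut) to 1 (fully open); "linear": the shift along the tool's x, y, z in mm, a list of three; "turn": the turn, a rotation vector about the tool's x, y, z in rad, a list of three. In form: [{"claw": claw, "linear": [tx, ty, tz], "turn": [ax, ay, az]}, ...]. A call has 1 to 8 rows; each row is the pose to reach, as a shift and turn from the pose measured when the call began, along the tool's axes at that moment; what a row does not reach only later rows make up. A row lasts 1/8 s, in which the tool goes at most 62.5 mm and 10.7 degrees, less where a joint would pass 70% of its speed; a pose out of reach is approached as far as the arm can. A call with a gripper value outside its range is refused whole. The fingers move at their own pace and stop on an object; "force" is the grip in N (left out, the last holds). Time passes only in rows, so rows that repeat a pose let the fingers close. It gives the time, the measured TCP pose, the force and the opening at its end, in the units of the state.
- get_obs(): the state, without advancing time (a new reading comes with each control period).
- vision.camera(name): name is "side" or "top"; returns the picture (420x560x3 uint8, blue, green, red); there is no depth.
- vision.camera_info(name): a dict with "camera_matrix" (3x3 intrinsics, pixels), "rvec" (rotation vector, rad) and "tvec" (3), from world to camera coordinates, as OpenCV has them. Camera axes: x right, y down, z forward; pixel columns grow to the right and rows downward; lengths in m; the calibration is good to about 2 mm. A picture is of the moment at which its call begins. camera_info takes no time and is no camera call.
- hand_in(): hands the job in, once; it reports no verdict.
The state is a dict: "time_s": time; "qpos": joint angles; "joint_vel": joint speeds; "tau": joint torques, N m; "ee_pos": TCP position; "eef_rot": TCP orientation; "force": force on the tool from outside, world axes, zero at the start; "moment": the same for the moment, N m; "grip_width": finger opening in m.
Only numpy, scipy, OpenCV 4.12 (cv2) and the standard library are available. Lean on these libraries where they do the work, as an engineer would, in place of code of your own. Each camera call takes 0.05 s, during which the arm holds its last target.

## Working session

There is one attempt and no reset: what is moved stays moved. The work goes in short steps, Python scripts to look and compute and a tool call to move; the robot and the scene stay as the last step left them, time stands still between calls to the robot, and variables do not carry over. Pictures are saved under pics/ and viewed, and the job is handed in when it is done.

Besides the shell and the picture viewer there is one more tool, called after ">>>" as a command line: name --argument value ..., lists and objects as JSON in quotes. play_rows: Moves the arm, as the interface text tells. Its arguments: {"type":"object","properties":{"moves":{"type":"array","items":{"type":"object","properties":{"claw":{"type":"number"},"linear":{"type":"array","items":{"type":"number"}},"turn":{"type":"array","items":{"type":"number"}}}}},"force":{"type":"number"}},"required":["moves"]}

```bash
mkdir -p pics; ls; python3 - <<'E'
from station import get_obs, vision
import cv2
print(get_obs())
for n in("side","top"):
    im=vision.camera(n); cv2.imwrite(f"pics/{n}0.png",im); print(vision.camera_info(n))
E
```

```text
pics
{'time_s': 0.0, 'qpos': array([ 1.25039547e+00,  3.00473742e-01,  1.52157188e+00,  1.62809300e-05,
        1.32074183e+00, -6.65812588e-02]), 'joint_vel': array([ 0.0006833 ,  0.00123787,  0.00036109, -0.00073545,  0.00011366,
       -0.00173707]), 'tau': array([ 2.58865388e-03, -5.31803906e+01, -3.52734590e+01,  7.09072687e-02,
        2.44325126e-02, -9.84726557e-05]), 'ee_pos': array([0.13801004, 0.53212396, 0.20488879]), 'eef_rot': array([-3.14040156e+00, -9.52267345e-05,  2.88776896e+00]), 'force': array([ 0.40956804, -0.21859821, -0.09081337]), 'moment': array([0.01953036, 0.00403772, 0.05406286]), 'grip_width': 0.09391640921105565}
{'camera_matrix': array([[514.94252587,   0.        , 288.80522541],
       [  0.        , 514.94252587, 208.2425004 ],
       [  0.        ,   0.        ,   1.        ]]), 'rvec': array([ 2.3462747 , -0.38574905,  0.16362576]), 'tvec': array([-0.46406785,  0.20368153,  1.10345131])}
{'camera_matrix': array([[500.12425805,   0.        , 284.63155851],
       [  0.        , 500.12425805, 205.69462455],
       [  0.        ,   0.        ,   1.        ]]), 'rvec': array([ 2.16795597, -2.04622331,  0.20591926]), 'tvec': array([0.00357904, 0.52042305, 1.09102471])}
```

View pics/side0.png

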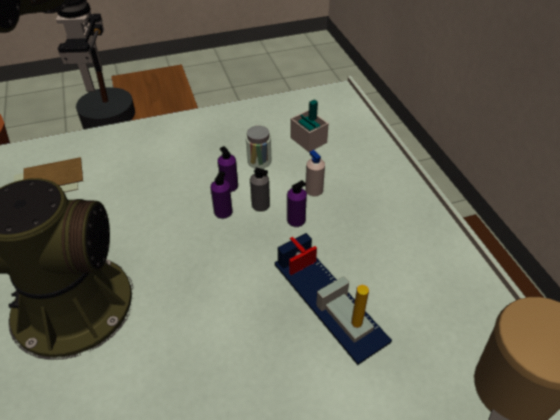

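View pics/top0.png

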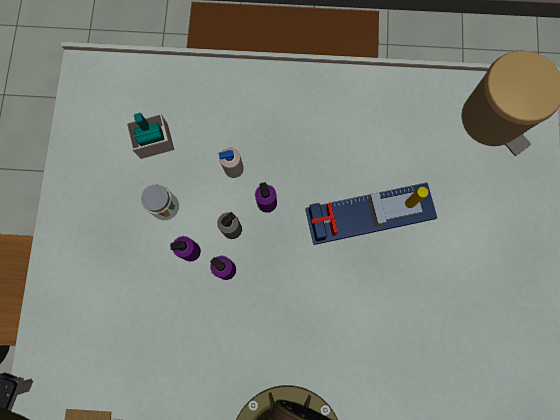

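```bash
cat > h.py <<'E'
import numpy as np,cv2
from station import get_obs, vision
def cam(n):
    i=vision.camera_info(n);R=cv2.Rodrigues(i['rvec'])[0];return i['camera_matrix'],R,np.ravel(i['tvec'])
def ray(n,u,v,z):
    K,R,t=cam(n);c=-R.T@t;d=R.T@np.linalg.inv(K)@np.array([u,v,1.]);return c+d*(z-c[2])/d[2]
def proj(n,p):
    i=vision.camera_info(n);return cv2.projectPoints(np.float64(p).reshape(-1,1,3),i['rvec'],i['tvec'],i['camera_matrix'],None)[0].reshape(-1,2)
def crop(im,x,y,w,h,s,f):
    cv2.imwrite(f,cv2.resize(im[y:y+h,x:x+w],None,fx=s,fy=s,interpolation=cv2.INTER_CUBIC))
E
python3 - <<'E'
from h import *
for n in("side","top"):
    K,R,t=cam(n);print(n,-R.T@t)
a=cv2.imread('pics/side0.png');b=cv2.imread('pics/top0.png')
crop(a,200,110,200,150,4,'pics/s1.png');crop(a,260,220,140,140,4,'pics/s2.png')
crop(b,130,130,160,150,4,'pics/t1.png');crop(b,295,170,150,85,5,'pics/t2.png')
E
```

```text
side [ 0.23418618 -0.73661798  0.93648316]
top [0.28578166 0.0141348  1.17444325]
```

View pics/s1.png

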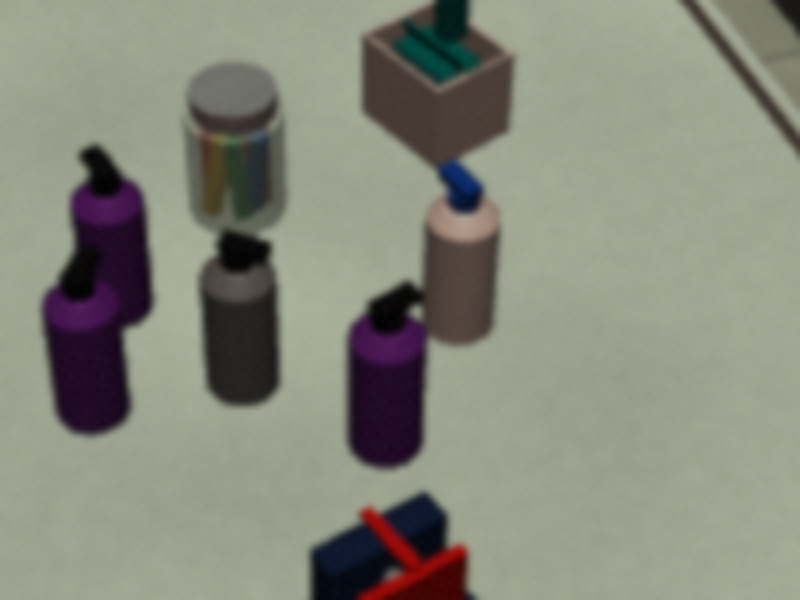

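View pics/t1.png

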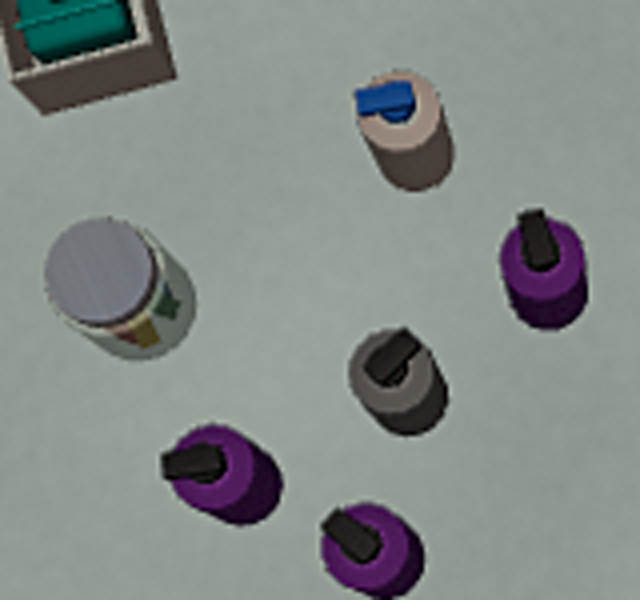

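View pics/s2.png

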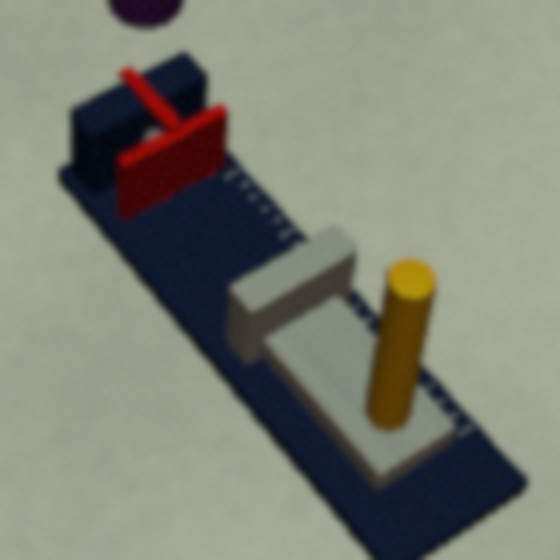

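View pics/t2.png

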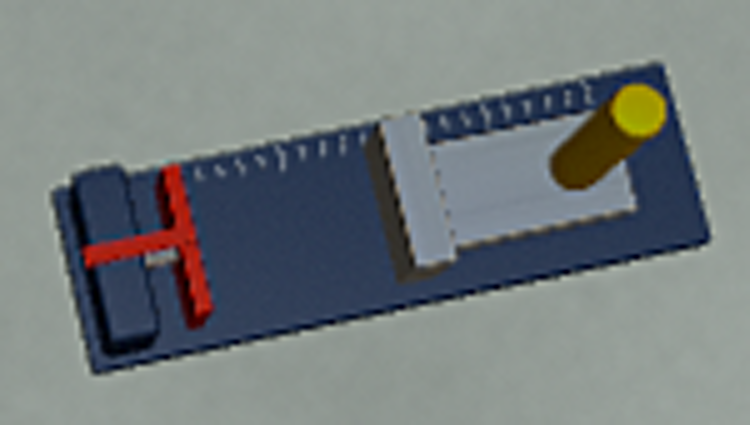

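```bash
python3 - <<'E'
from h import *
np.set_printoptions(precision=4,suppress=True)
T=lambda x,y:(130+(x+.5)/4-.5,130+(y+.5)/4-.5)
G=lambda x,y:(295+(x+.5)/5-.5,170+(y+.5)/5-.5)
print('shoulder',ray('top',*T(391,372),.092),'base',ray('top',*T(408,394),0))
# contour of the bottle
im=cv2.imread('pics/top0.png');
ref=im[240:255,250:280].reshape(-1,3).mean(0)
m=(np.abs(im.astype(float)-ref).sum(2)>60).astype(np.uint8)
n,l,s,c=cv2.connectedComponentsWithStats(m)
print(s[l[228,231]],c[l[228,231]])
cs=[G(52,187),G(662,62),G(710,240),G(97,372)]
C=np.array([ray('top',*p,.012) for p in cs]);print(C, C.mean(0))
print([np.linalg.norm(C[i]-C[(i+1)%4]) for i in range(4)])
print('knob',ray('top',*G(640,110),.15))
# automatic bed: blue hue
m=((im[...,0].astype(int)-im[...,2]>25)&(im[...,0]<130)).astype(np.uint8)
m[:160]=0;m[260:]=0;m[:,:295]=0
k=cv2.morphologyEx(m,cv2.MORPH_CLOSE,np.ones((9,9)))
co=max(cv2.findContours(k,0,2)[0],key=cv2.contourArea)
print(cv2.minAreaRect(co))
# side
def S(x,y,o=(200,110),s=4): return (o[0]+(x+.5)/s-.5,o[1]+(y+.5)/s-.5)
print('side base near edge',ray('side',*S(243,404),0))
S2=lambda x,y:S(x,y,(260,220))
print('side knob',ray('side',*S2(411,277),.15))
print('side bed corner ne',ray('side',*S2(527,483),.012), 'nw', ray('side',*S2(58,174),.012))
E
```

```text
shoulder [0.4663 0.1563 0.092 ] base [0.469  0.1572 0.    ]
[216 211  27  28 522] [229.0556 225.023 ]
[[ 0.5277 -0.0141  0.012 ]
 [ 0.6054 -0.3027  0.012 ]
 [ 0.5199 -0.3252  0.012 ]
 [ 0.4407 -0.0395  0.012 ]] [ 0.5234 -0.1704  0.012 ]
[np.float64(0.2988559275909006), np.float64(0.08844332231528143), np.float64(0.2965317747741948), np.float64(0.09059290944865864)]
knob [ 0.5461 -0.2558  0.15  ]
((370.76666259765625, 211.89125061035156), (39.2449951171875, 126.3874282836914), 78.11134338378906)
side base near edge [0.4609 0.1361 0.    ]
side knob [ 0.546  -0.2558  0.15  ]
side bed corner ne [ 0.6038 -0.3042  0.012 ] nw [ 0.4403 -0.0431  0.012 ]
```

```bash
cat >> h.py <<'E'
from scipy.spatial.transform import Rotation as Ro
def delta(p,axdeg):
    """shift (mm) and rotvec in current tool axes to reach p, tool down, jaw axis at axdeg (world, mod 180)"""
    o=get_obs();R=Ro.from_euler('xyz',o['eef_rot'])
    best=None
    for a in(axdeg,axdeg+180):
        Rt=Ro.from_euler('xyz',[np.pi,0,np.radians(a+90)])
        rv=(R.inv()*Rt).as_rotvec()
        if best is None or np.linalg.norm(rv)<np.linalg.norm(best):best=rv
    d=R.inv().apply(np.array(p)-o['ee_pos'])*1000
    print('lin',np.round(d,1),'turn',np.round(best,3),'j',np.round(o['qpos'],2))
g0=np.array([.5234,-.1704,0]);th=np.radians(105.28)
u=np.array([np.cos(th),np.sin(th),0]);v=np.array([-np.sin(th),np.cos(th),0])
def gp(x,y,z):return g0+u*x+v*y+np.array([0,0,z])
E
python3 - <<'E'
from h import *
delta([.468,.157,.205],30); delta([.468,.157,.066],30)
E
```

```text
lin [-4.136e+02 -2.803e+02  2.000e-01] turn [-0.001  0.     0.793] j [ 1.25  0.3   1.52 -0.    1.32 -0.07]
lin [-413.6 -280.2  139.2] turn [-0.001  0.     0.793] j [ 1.25  0.3   1.52 -0.    1.32 -0.07]
```

>>> play_rows --moves '[{"claw": 1, "linear": [-413, -280, 0], "turn": [0, 0, 0.793]}, {"claw": 1, "linear": [-413, -280, 0], "turn": [0, 0, 0.793]}, {"claw": 1, "linear": [-413, -280, 0], "turn": [0, 0, 0.793]}, {"claw": 1, "linear": [-413, -280, 0], "turn": [0, 0, 0.793]}, {"claw": 1, "linear": [-413, -280, 0], "turn": [0, 0, 0.793]}, {"claw": 1, "linear": [-413, -280, 0], "turn": [0, 0, 0.793]}, {"claw": 1, "linear": [-413, -280, 0], "turn": [0, 0, 0.793]}, {"claw": 1, "linear": [-413, -280, 0], "turn": [0, 0, 0.793]}]' --force 8

```text
time_s: 1.1
ee_pos: [0.4685, 0.1556, 0.2051]
eef_rot: [-3.141, 0.001, 2.095]
force: [-0.1, 1.5, 0.1]
grip_width: 0.0943
```

>>> play_rows --moves '[{"claw": 1, "linear": [0, 0, 0]}, {"claw": 1, "linear": [0, 0, 0]}]'

```text
schema error: expected keys claw, linear, turn
```

```bash
python3 - <<'E'
from h import *
o=get_obs();print(o['time_s'],o['ee_pos'],o['eef_rot'])
delta([.468,.157,.066],30)
im=vision.camera('side');crop(im,180,60,250,180,3,'pics/s3.png')
E
```

```text
1.1 [0.46849293 0.15558901 0.20514521] [-3.14080743e+00  5.80938206e-04  2.09462253e+00]
lin [  1.5   0.4 139.1] turn [-0.001  0.001  0.   ] j [ 0.25  0.17  1.68 -0.    1.29 -0.28]
```

View pics/s3.png

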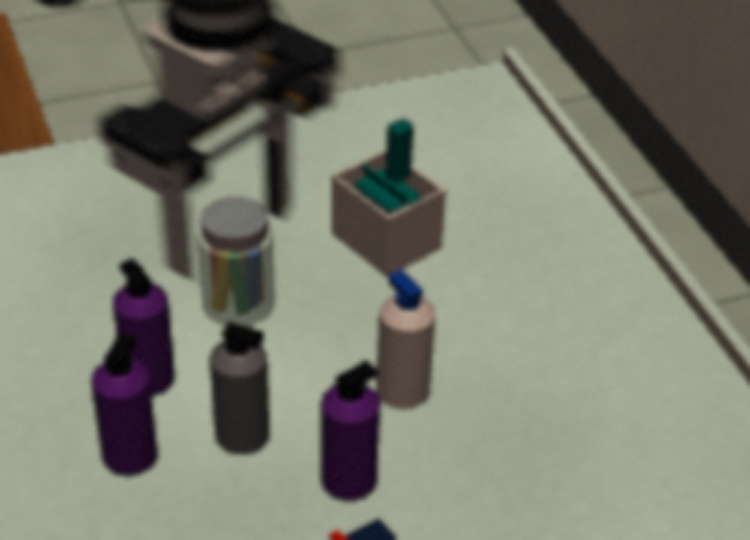

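The open fingers (tips at crop (180,270) and (280,210)) hang above the grey bottle (crop (240,390)), and nothing is in the way of the descent.

>>> play_rows --moves '[{"claw": 1, "linear": [1, 0, 40], "turn": [0, 0, 0]}, {"claw": 1, "linear": [1, 0, 85], "turn": [0, 0, 0]}, {"claw": 1, "linear": [1, 0, 120], "turn": [0, 0, 0]}, {"claw": 1, "linear": [1, 0, 139], "turn": [0, 0, 0]}, {"claw": 1, "linear": [1, 0, 139], "turn": [0, 0, 0]}, {"claw": 0.45, "linear": [1, 0, 139], "turn": [0, 0, 0]}, {"claw": 0.45, "linear": [1, 0, 139], "turn": [0, 0, 0]}, {"claw": 0.45, "linear": [1, 0, 139], "turn": [0, 0, 0]}]' --force 8

```text
time_s: 2.15
ee_pos: [0.4716, 0.1517, 0.0664]
eef_rot: [-3.142, 0.002, 2.091]
force: [0.3, 0.5, 0.1]
grip_width: 0.0672
```

>>> play_rows --moves '[{"claw": 0.45, "linear": [0, 0, 0], "turn": [0, 0, 0]}, {"claw": 0.45, "linear": [0, 0, 0], "turn": [0, 0, 0]}, {"claw": 0.45, "linear": [0, 0, 0], "turn": [0, 0, 0]}, {"claw": 0.45, "linear": [0, 0, 0], "turn": [0, 0, 0]}]'

```text
time_s: 2.65
ee_pos: [0.4717, 0.1517, 0.0666]
eef_rot: [3.141, 0.002, 2.091]
force: [-1.0, 0.3, 2.4]
grip_width: 0.0479
```

>>> play_rows --moves '[{"claw": 0.3, "linear": [0, 0, 0], "turn": [0, 0, 0]}, {"claw": 0.3, "linear": [0, 0, -20], "turn": [0, 0, 0]}, {"claw": 0.3, "linear": [0, 0, -60], "turn": [0, 0, 0]}, {"claw": 0.3, "linear": [0, 0, -105], "turn": [0, 0, 0]}, {"claw": 0.3, "linear": [0, 0, -150], "turn": [0, 0, 0]}, {"claw": 0.3, "linear": [0, 0, -165], "turn": [0, 0, 0]}, {"claw": 0.3, "linear": [0, 0, -165], "turn": [0, 0, 0]}, {"claw": 0.3, "linear": [0, 0, -165], "turn": [0, 0, 0]}]' --force 10

```text
time_s: 3.65
ee_pos: [0.4709, 0.1519, 0.2298]
eef_rot: [-3.139, 0.002, 2.091]
force: [0.0, -0.1, -1.0]
grip_width: 0.0478
```

```bash
python3 - <<'E'
from h import *
o=get_obs();print(o['time_s'],o['ee_pos'],o['eef_rot'],o['grip_width'],o['joint_vel'])
t=gp(.048,0,.232);print(t)
delta(t,15.3)
im=vision.camera('side');crop(im,180,40,250,180,3,'pics/s4.png')
im=vision.camera('top');crop(im,130,100,250,180,3,'pics/t4.png')
E
```

```text
3.65 [0.47088834 0.15186537 0.22975533] [-3.13916424e+00  1.74954115e-03  2.09132358e+00] 0.047841943696610545 [ 0.0006903   0.00220718 -0.00164854  0.00025519  0.00493161 -0.00084572]
[ 0.51075026 -0.12409683  0.232     ]
lin [-259.2 -102.7   -1.5] turn [-0.002  0.002  0.253] j [ 0.24  0.16  1.64 -0.    1.35 -0.28]
```

View pics/s4.png

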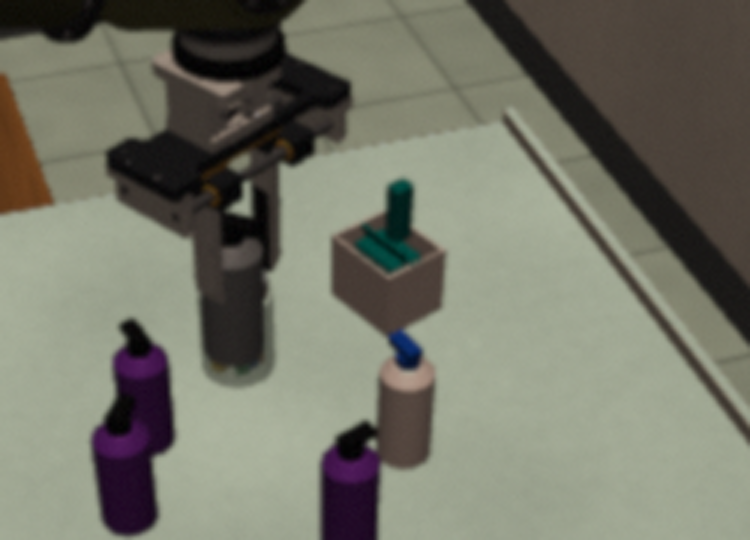

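View pics/t4.png

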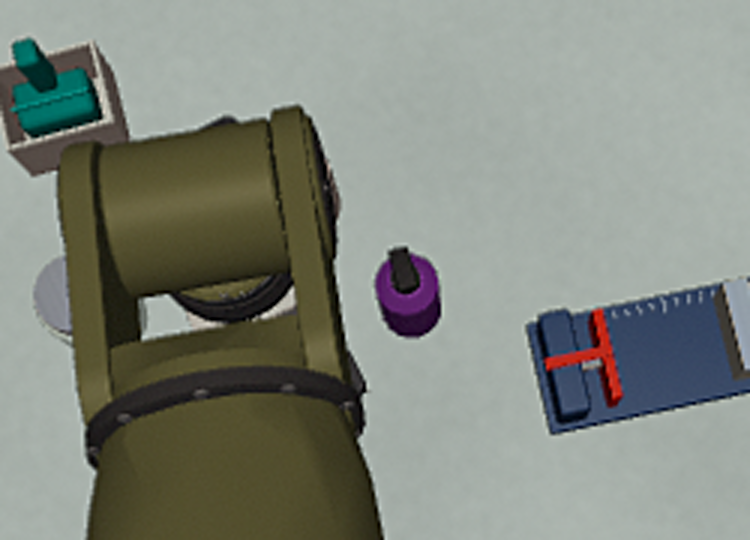

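The bottle hangs upright in the fingers (crop (235,300)), and no neighbour has moved. Next I carry it over the gauge.

>>> play_rows --moves '[{"claw": 0.3, "linear": [-40, -16, 0], "turn": [0, 0, 0.05]}, {"claw": 0.3, "linear": [-85, -34, 0], "turn": [0, 0, 0.1]}, {"claw": 0.3, "linear": [-130, -52, 0], "turn": [0, 0, 0.15]}, {"claw": 0.3, "linear": [-175, -69, 0], "turn": [0, 0, 0.2]}, {"claw": 0.3, "linear": [-220, -86, 0], "turn": [0, 0, 0.24]}, {"claw": 0.3, "linear": [-250, -98, 0], "turn": [0, 0, 0.253]}, {"claw": 0.3, "linear": [-262, -103, 0], "turn": [0, 0, 0.253]}, {"claw": 0.3, "linear": [-262, -103, 0], "turn": [0, 0, 0.253]}]'

```text
time_s: 4.75
ee_pos: [0.5118, -0.1266, 0.2301]
eef_rot: [-3.139, 0.002, 1.838]
force: [0.2, 1.1, -0.4]
grip_width: 0.0477
```

>>> play_rows --moves '[{"claw": 0.3, "linear": [0, 0, 0], "turn": [0, 0, 0]}, {"claw": 0.3, "linear": [0, 0, 0], "turn": [0, 0, 0]}]'

```text
time_s: 5.0
ee_pos: [0.5118, -0.1256, 0.2301]
eef_rot: [-3.139, 0.002, 1.839]
force: [0.1, -0.1, -1.2]
grip_width: 0.0477
```

```bash
python3 - <<'E'
from h import *
o=get_obs();print(o['time_s'],o['ee_pos'],o['eef_rot'],o['grip_width'])
d=o['ee_pos']-g0;print(d@u,d@v)
delta(gp(.044,0,.09),15.3)
im=vision.camera('side');crop(im,220,120,200,200,3,'pics/s5.png')
im=vision.camera('top');crop(im,280,130,180,150,4,'pics/t5.png')
E
```

```text
5.0 [ 0.51180221 -0.125628    0.2301452 ] [-3.13915004e+00  1.52109107e-03  1.83917844e+00] 0.04771301207696133
0.046245720893327985 -0.0006112471005052073
lin [ -2.   -0.3 140.1] turn [-0.002  0.002  0.001] j [-0.31  0.23  1.55 -0.    1.36 -0.58]
```

View pics/s5.png

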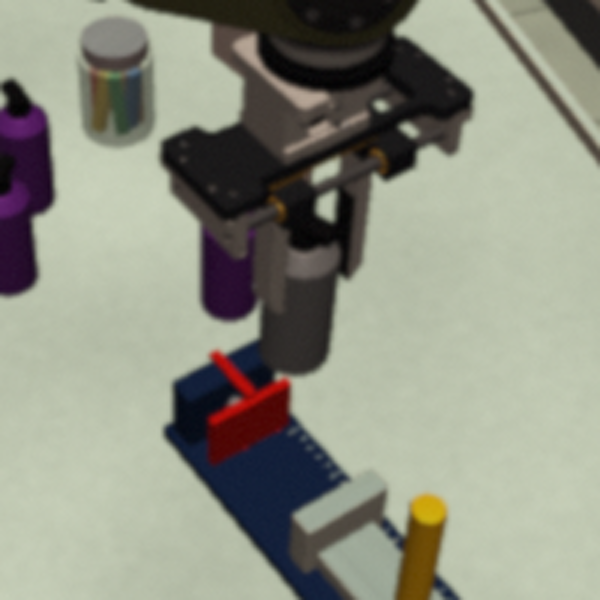

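View pics/t5.png

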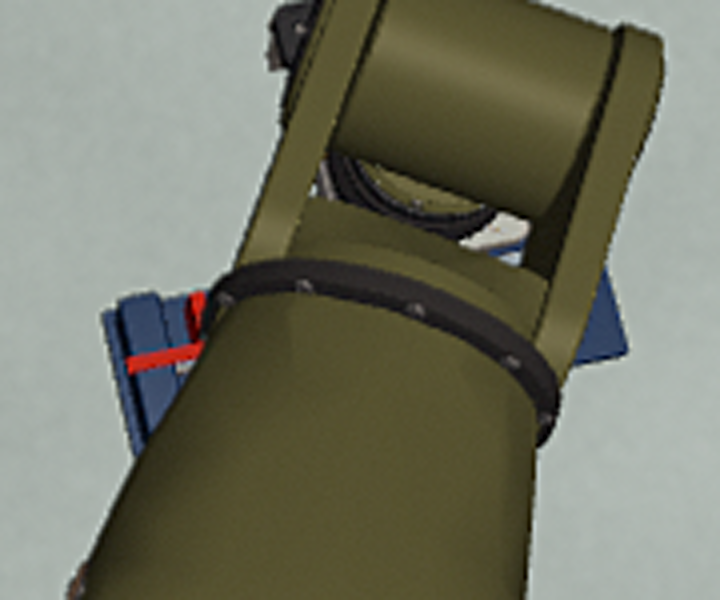

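```bash
python3 - <<'E'
from h import *
px=(220+(297.5)/3-.5,120+(373)/3-.5)
p=ray('side',*px,.1637);c=np.array([.2342,-.7366,0]);d=p-c;d[2]=0;d/=np.linalg.norm(d)
q=p+d*.024-g0;print('bottle gauge x,y',q@u,q@v)
E
```

```text
bottle gauge x,y 0.05378634835257724 -0.004541241476138141
```

>>> play_rows --moves '[{"claw": 0.3, "linear": [-4, 0, 40], "turn": [0, 0, 0]}, {"claw": 0.3, "linear": [-4, 0, 80], "turn": [0, 0, 0]}, {"claw": 0.3, "linear": [-4, 0, 110], "turn": [0, 0, 0]}, {"claw": 0.3, "linear": [-4, 0, 130], "turn": [0, 0, 0]}, {"claw": 0.3, "linear": [-4, 0, 140], "turn": [0, 0, 0]}, {"claw": 0.3, "linear": [-4, 0, 146], "turn": [0, 0, 0]}, {"claw": 0.3, "linear": [-4, 0, 149], "turn": [0, 0, 0]}, {"claw": 0.3, "linear": [-4, 0, 149], "turn": [0, 0, 0]}]'

```text
time_s: 6.1
ee_pos: [0.5128, -0.1302, 0.0816]
eef_rot: [-3.14, 0.002, 1.839]
force: [-0.0, 0.5, -1.4]
grip_width: 0.0482
```

```bash
python3 - <<'E'
from h import *
o=get_obs();print(o['time_s'],o['ee_pos'],o['force'],o['grip_width'])
im=vision.camera('side');crop(im,240,160,160,180,4,'pics/s6.png')
E
```

```text
6.1 [ 0.51281931 -0.13015226  0.08160516] [-0.00817523  0.45860397 -1.43330627] 0.04818311354038771
```

View pics/s6.png

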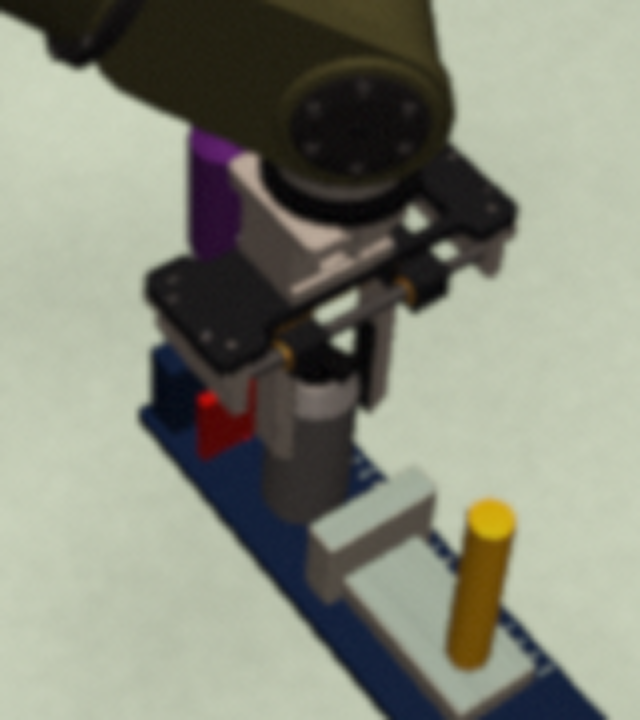

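The bottle is between the jaws (crop (310,450)), about 3 mm above the bed. I lower it until it touches.

>>> play_rows --moves '[{"claw": 0.3, "linear": [0, 0, 1], "turn": [0, 0, 0]}, {"claw": 0.3, "linear": [0, 0, 2], "turn": [0, 0, 0]}, {"claw": 0.3, "linear": [0, 0, 3], "turn": [0, 0, 0]}, {"claw": 0.3, "linear": [0, 0, 3], "turn": [0, 0, 0]}]'

```text
time_s: 6.65
ee_pos: [0.5129, -0.1302, 0.0787]
eef_rot: [-3.14, 0.002, 1.839]
force: [-0.3, 0.3, -1.0]
grip_width: 0.0477
```

>>> play_rows --moves '[{"claw": 0.3, "linear": [0, 0, 0.5], "turn": [0, 0, 0]}, {"claw": 0.3, "linear": [0, 0, 1], "turn": [0, 0, 0]}, {"claw": 0.3, "linear": [0, 0, 1], "turn": [0, 0, 0]}]'

```text
time_s: 7.02
ee_pos: [0.5131, -0.1304, 0.0785]
eef_rot: [-3.14, 0.003, 1.839]
force: [-3.5, -0.4, 9.8]
grip_width: 0.048
```

>>> play_rows --moves '[{"claw": 0.3, "linear": [0, 0, -0.5], "turn": [0, 0, 0]}, {"claw": 0.6, "linear": [0, 0, -0.5], "turn": [0, 0, 0]}, {"claw": 0.8, "linear": [0, 0, -0.5], "turn": [0, 0, 0]}, {"claw": 1, "linear": [0, 0, -0.5], "turn": [0, 0, 0]}, {"claw": 1, "linear": [0, 0, -0.5], "turn": [0, 0, 0]}, {"claw": 1, "linear": [0, 0, -0.5], "turn": [0, 0, 0]}, {"claw": 1, "linear": [0, 0, -0.5], "turn": [0, 0, 0]}, {"claw": 1, "linear": [0, 0, -0.5], "turn": [0, 0, 0]}]'

```text
time_s: 8.02
ee_pos: [0.5131, -0.1304, 0.079]
eef_rot: [-3.14, 0.003, 1.839]
force: [0.3, -0.6, -0.9]
grip_width: 0.0942
```

>>> play_rows --moves '[{"claw": 1, "linear": [0, 0, -20], "turn": [0, 0, 0]}, {"claw": 1, "linear": [0, 0, -60], "turn": [0, 0, 0]}, {"claw": 1, "linear": [0, 0, -110], "turn": [0, 0, 0]}, {"claw": 1, "linear": [0, 0, -150], "turn": [0, 0, 0]}, {"claw": 1, "linear": [0, 0, -150], "turn": [0, 0, 0]}, {"claw": 1, "linear": [0, 0, -150], "turn": [0, 0, 0]}]'

```text
time_s: 8.78
ee_pos: [0.5128, -0.1299, 0.228]
eef_rot: [-3.139, 0.002, 1.839]
force: [-0.2, 1.0, -1.4]
grip_width: 0.0939
```

```bash
python3 - <<'E'
from h import *
o=get_obs();print(o['time_s'],o['ee_pos'],o['force'],o['grip_width'])
im=vision.camera('side');crop(im,240,160,160,180,4,'pics/s7.png')
E
```

```text
8.775 [ 0.51278448 -0.12990877  0.22802384] [-0.20891575  0.99758459 -1.37992051] 0.09394355308721501
```

View pics/s7.png

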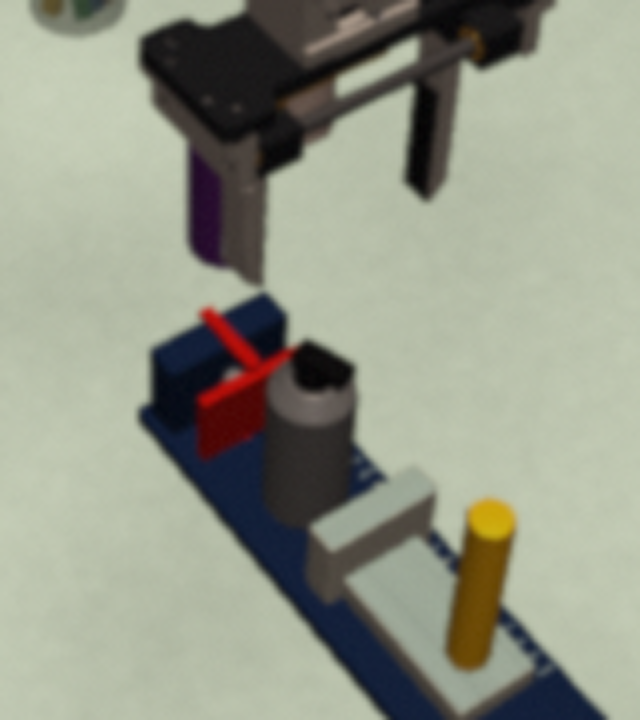

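The aluminium bottle now stands alone and upright between pad and jaw (crop (310,440)). On to the knob.

```bash
python3 - <<'E'
from h import *
delta([.546,-.2557,.228],-74.7)
E
```

```text
lin [-1.302e+02 -1.200e+00 -1.000e-01] turn [-4.00e-03 -1.00e-03 -1.57e+00] j [-0.32  0.24  1.55 -0.    1.36 -0.58]
```

>>> play_rows --moves '[{"claw": 1, "linear": [-25, -1, 0], "turn": [0, 0, 0.18]}, {"claw": 1, "linear": [-50, -1, 0], "turn": [0, 0, 0.36]}, {"claw": 1, "linear": [-75, -1, 0], "turn": [0, 0, 0.54]}, {"claw": 1, "linear": [-100, -1, 0], "turn": [0, 0, 0.72]}, {"claw": 1, "linear": [-130, -1, 0], "turn": [0, 0, 0.9]}, {"claw": 1, "linear": [-130, -1, 0], "turn": [0, 0, 1.08]}, {"claw": 1, "linear": [-130, -1, 0], "turn": [0, 0, 1.26]}, {"claw": 1, "linear": [-130, -1, 0], "turn": [0, 0, 1.44]}]'

```text
time_s: 9.82
ee_pos: [0.5458, -0.2554, 0.2262]
eef_rot: [-3.141, 0.005, 0.393]
force: [-0.1, -0.1, 0.1]
grip_width: 0.0942
```

```bash
python3 - <<'E'
from h import *
print(get_obs()['ee_pos'])
delta([.546,-.2557,.228],-74.7)
E
```

```text
[ 0.54579385 -0.25541853  0.22619872]
lin [ 0.1  0.3 -1.8] turn [-0.     0.005  0.126] j [-0.5   0.41  1.33 -0.    1.41  0.68]
```

>>> play_rows --moves '[{"claw": 1, "linear": [0, 0, 0], "turn": [0, 0, 0.126]}, {"claw": 1, "linear": [0, 0, 35], "turn": [0, 0, 0.126]}, {"claw": 1, "linear": [0, 0, 75], "turn": [0, 0, 0.126]}, {"claw": 1, "linear": [0, 0, 110], "turn": [0, 0, 0.126]}, {"claw": 1, "linear": [0, 0, 126], "turn": [0, 0, 0.126]}, {"claw": 1, "linear": [0, 0, 126], "turn": [0, 0, 0.126]}, {"claw": 1, "linear": [0, 0, 126], "turn": [0, 0, 0.126]}]'

```text
time_s: 10.7
ee_pos: [0.5457, -0.2558, 0.1014]
eef_rot: [3.141, 0.004, 0.267]
force: [-0.8, 0.2, 0.6]
grip_width: 0.0941
```

```bash
python3 - <<'E'
from h import *
o=get_obs();print(o['time_s'],o['ee_pos'],o['force'],o['grip_width'])
im=vision.camera('side');crop(im,240,160,160,180,4,'pics/s8.png')
E
```

```text
10.7 [ 0.54574183 -0.25580596  0.1014226 ] [-0.7623181   0.19060003  0.59063727] 0.09409025035964957
```

View pics/s8.png

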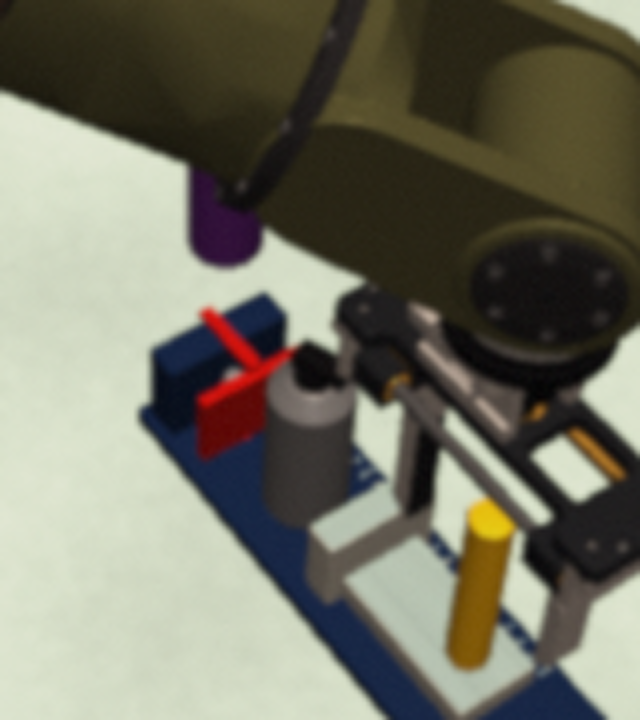

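>>> play_rows --moves '[{"claw": 0.2, "linear": [0, 0, 0], "turn": [0, 0, 0]}, {"claw": 0.2, "linear": [0, 0, 0], "turn": [0, 0, 0]}, {"claw": 0.2, "linear": [0, 0, 0], "turn": [0, 0, 0]}, {"claw": 0.2, "linear": [0, 0, 0], "turn": [0, 0, 0]}, {"claw": 0.2, "linear": [0, 0, 0], "turn": [0, 0, 0]}, {"claw": 0.2, "linear": [0, 0, 0], "turn": [0, 0, 0]}, {"claw": 0.2, "linear": [0, 0, 0], "turn": [0, 0, 0]}, {"claw": 0.2, "linear": [0, 0, 0], "turn": [0, 0, 0]}]' --force 20

```text
time_s: 11.75
ee_pos: [0.5457, -0.2555, 0.1015]
eef_rot: [3.141, 0.004, 0.267]
force: [-1.6, 3.9, 0.9]
grip_width: 0.0236
```

```bash
python3 - <<'E'
from h import *
o=get_obs();d=o['ee_pos']-g0;print(d@u,d@v,o['force'],o['grip_width'])
R=Ro.from_euler('xyz',o['eef_rot']);print(R.inv().apply(u), o['eef_rot'])
E
```

```text
-0.08796338545562347 0.0009325310078666904 [-1.55307362  3.85047646  0.89986334] 0.023633938085691884
[ 1.24271892e-04 -9.99999848e-01 -5.37401590e-04] [3.14105569 0.00351085 0.26681058]
```

>>> play_rows --moves '[{"claw": 0.2, "linear": [0, -4, 0], "turn": [0, 0, 0]}, {"claw": 0.2, "linear": [0, -9, 0], "turn": [0, 0, 0]}, {"claw": 0.2, "linear": [0, -14, 0], "turn": [0, 0, 0]}, {"claw": 0.2, "linear": [0, -19, 0], "turn": [0, 0, 0]}, {"claw": 0.2, "linear": [0, -24, 0], "turn": [0, 0, 0]}, {"claw": 0.2, "linear": [0, -28, 0], "turn": [0, 0, 0]}, {"claw": 0.2, "linear": [0, -32, 0], "turn": [0, 0, 0]}, {"claw": 0.2, "linear": [0, -36, 0], "turn": [0, 0, 0]}]'

```text
time_s: 12.75
ee_pos: [0.5364, -0.2216, 0.1016]
eef_rot: [3.139, 0.003, 0.266]
force: [2.2, -7.3, -2.8]
grip_width: 0.0236
```

```bash
python3 - <<'E'
from h import *
o=get_obs();d=o['ee_pos']-g0;print(d@u,d@v,o['force'],o['grip_width'])
im=vision.camera('side');crop(im,240,160,160,180,4,'pics/s9.png')
im=vision.camera('top');crop(im,295,170,150,85,5,'pics/t9.png')
E
```

```text
-0.052823575230701074 0.0009928547401080166 [ 2.17927424 -7.25319477 -2.83351737] 0.023617872125162538
```

View pics/s9.png

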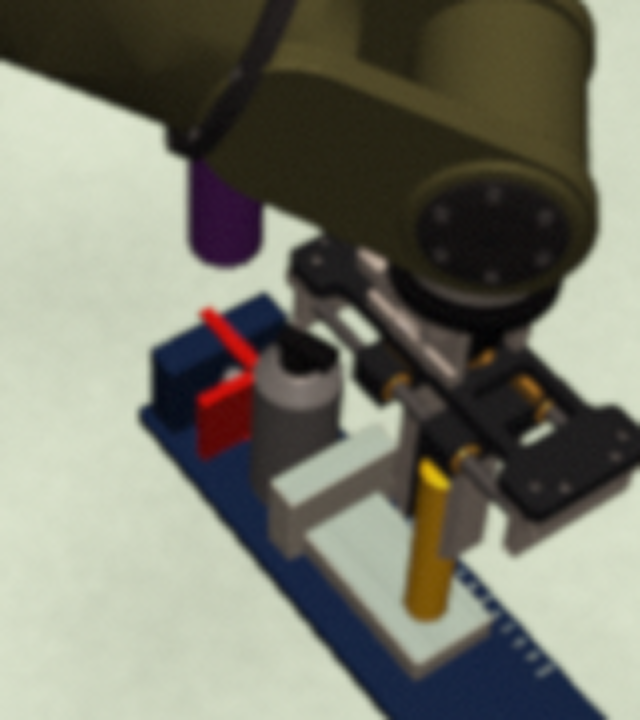

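View pics/t9.png

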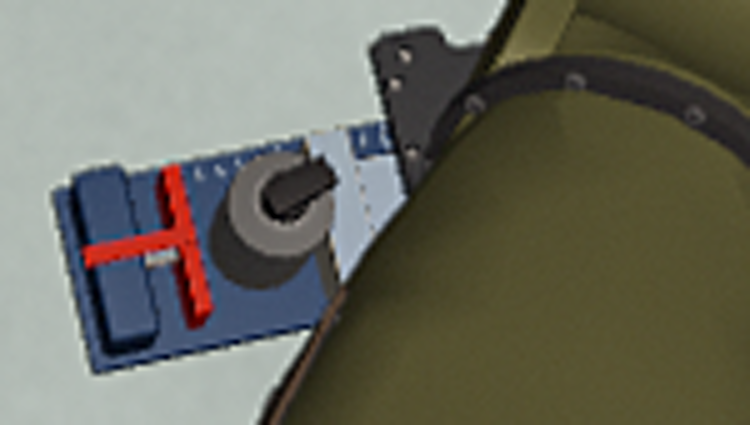

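The jaw has met the bottle, which has slid towards the pad. The pad is still free, with its pointer tip at top crop (85,258).

>>> play_rows --moves '[{"claw": 0.2, "linear": [0, -2, 0], "turn": [0, 0, 0]}, {"claw": 0.2, "linear": [0, -4, 0], "turn": [0, 0, 0]}, {"claw": 0.2, "linear": [0, -6, 0], "turn": [0, 0, 0]}, {"claw": 0.2, "linear": [0, -8, 0], "turn": [0, 0, 0]}, {"claw": 0.2, "linear": [0, -10, 0], "turn": [0, 0, 0]}, {"claw": 0.2, "linear": [0, -12, 0], "turn": [0, 0, 0]}, {"claw": 0.2, "linear": [0, -12, 0], "turn": [0, 0, 0]}]'

```text
time_s: 13.72
ee_pos: [0.5332, -0.2102, 0.1016]
eef_rot: [3.138, 0.003, 0.266]
force: [2.1, -5.2, -3.2]
grip_width: 0.024
```

```bash
cat >> h.py <<'E'
def tip(im):
    """gauge-x of the pointer's tip and of the pad edge (near end), top view, plane z=.066"""
    b,g,r=[im[...,i].astype(float) for i in range(3)];w=np.clip(r-np.maximum(g,b),0,None)
    ys,xs=np.nonzero(w[180:250,300:350]>60);xs=xs+300;ys=ys+180
    P=np.array([ray('top',x,y,.066)-g0 for x,y in zip(xs,ys)])
    X=P@u;Y=P@v
    # coverage length of the pointer beyond x=.110, per unit intensity
    W=np.array([w[y,x] for x,y in zip(xs,ys)])
    far=(X>.113)
    near=Y>.018  # pad's near part
    far2=Y<-.018
    return X.max(),W[far].sum()/1000,X[near].mean(),X[far2].mean() if far2.any() else None
E
python3 - <<'E'
from h import *
o=get_obs();d=o['ee_pos']-g0;print(d@u,d@v,o['force'],o['grip_width'])
im=vision.camera('side');crop(im,240,160,160,180,4,'pics/s10.png')
im=vision.camera('top');crop(im,295,170,150,85,5,'pics/t10.png');cv2.imwrite('pics/top10.png',im)
print(tip(cv2.imread('pics/top0.png')),tip(im))
E
```

```text
-0.04103405462651234 0.0010030014180904309 [ 2.07826506 -5.15760755 -3.24281505] 0.024032122870861802
(np.float64(0.14639089942445938), np.float64(7.13), np.float64(0.09996308108677053), np.float64(0.09967211643555356)) (np.float64(0.14759652844671514), np.float64(8.596), np.float64(0.1017110664368577), np.float64(0.10098411084306168))
```

View pics/t10.png

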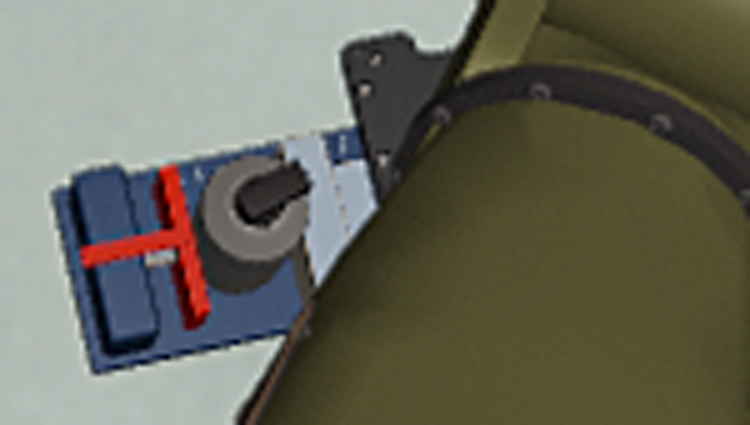

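View pics/s10.png

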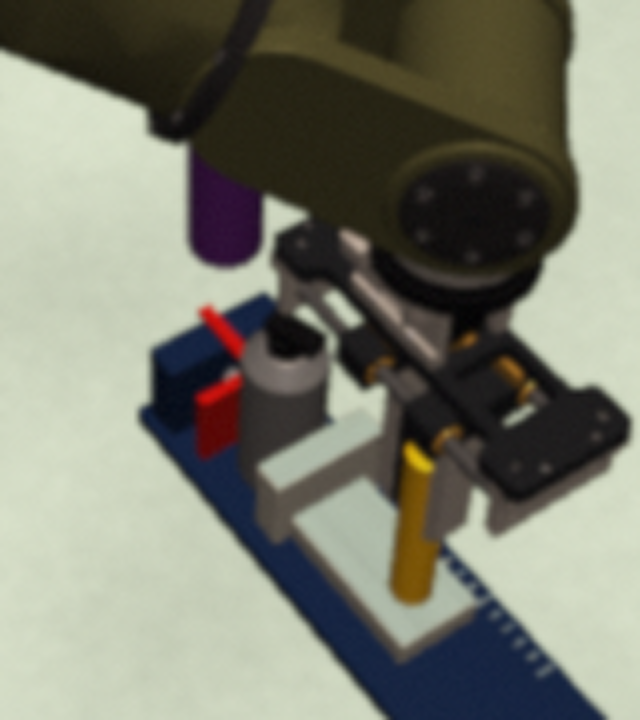

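The bottle is now on the pad, and its pointer tip has moved slightly to crop (82,257), about 1.5 mm. I push on about 4.5 mm.

>>> play_rows --moves '[{"claw": 0.2, "linear": [0, -1, 0], "turn": [0, 0, 0]}, {"claw": 0.2, "linear": [0, -2, 0], "turn": [0, 0, 0]}, {"claw": 0.2, "linear": [0, -3, 0], "turn": [0, 0, 0]}, {"claw": 0.2, "linear": [0, -4, 0], "turn": [0, 0, 0]}, {"claw": 0.2, "linear": [0, -4.5, 0], "turn": [0, 0, 0]}, {"claw": 0.2, "linear": [0, -4.5, 0], "turn": [0, 0, 0]}, {"claw": 0.2, "linear": [0, -4.5, 0], "turn": [0, 0, 0]}]'

```text
time_s: 14.7
ee_pos: [0.5323, -0.2068, 0.1016]
eef_rot: [3.137, 0.002, 0.266]
force: [3.2, -9.2, -3.6]
grip_width: 0.0239
```

```bash
python3 - <<'E'
from h import *
o=get_obs();d=o['ee_pos']-g0;print(d@u,d@v,o['force'],o['grip_width'])
im=vision.camera('side');crop(im,240,160,160,180,4,'pics/s11.png')
im=vision.camera('top');crop(im,295,170,150,85,5,'pics/t11.png');cv2.imwrite('pics/top11.png',im)
print(tip(im))
E
```

```text
-0.03741624390844914 0.0009951755050752308 [ 3.19431935 -9.1836035  -3.63186785] 0.02394951509689239
(np.float64(0.15078645682558198), np.float64(9.452), np.float64(0.10506128230026068), np.float64(0.10409702259941497))
```

View pics/t11.png

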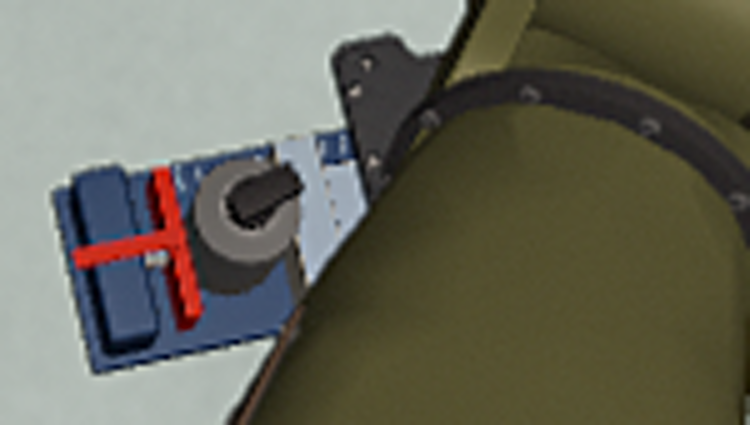

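View pics/s11.png

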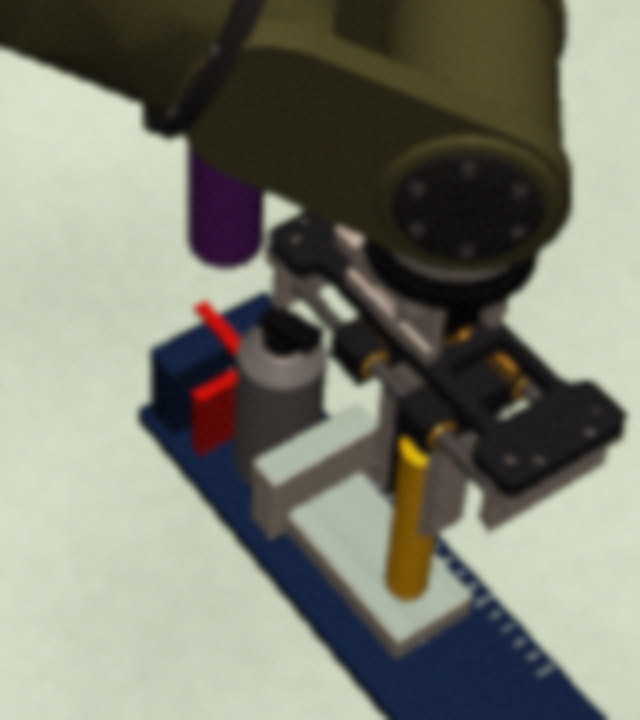

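The pad is back about 5 mm (pointer tip crop (75,258)) and the bottle is upright. One more millimetre, then release.

>>> play_rows --moves '[{"claw": 0.2, "linear": [0, -0.7, 0], "turn": [0, 0, 0]}, {"claw": 0.2, "linear": [0, -1.4, 0], "turn": [0, 0, 0]}, {"claw": 0.2, "linear": [0, -1.8, 0], "turn": [0, 0, 0]}, {"claw": 0.2, "linear": [0, -1.8, 0], "turn": [0, 0, 0]}, {"claw": 0.2, "linear": [0, -1.8, 0], "turn": [0, 0, 0]}]'

```text
time_s: 15.42
ee_pos: [0.5321, -0.2059, 0.1016]
eef_rot: [3.135, 0.002, 0.265]
force: [4.7, -8.6, -3.6]
grip_width: 0.0237
```

```bash
python3 - <<'E'
from h import *
o=get_obs();d=o['ee_pos']-g0;print(d@u,d@v,o['force'],o['grip_width'])
im=vision.camera('top');cv2.imwrite('pics/top12.png',im)
print(tip(im))
E
```

```text
-0.03655432652429062 0.0009982409847807871 [ 4.71702645 -8.61838501 -3.58386929] 0.02369844760347471
(np.float64(0.15199580875701985), np.float64(9.753), np.float64(0.10576948008705302), np.float64(0.10521507098185207))
```

>>> play_rows --moves '[{"claw": 0.3, "linear": [0, 0, 0], "turn": [0, 0, 0]}, {"claw": 0.45, "linear": [0, 0, 0], "turn": [0, 0, 0]}, {"claw": 0.6, "linear": [0, 0, 0], "turn": [0, 0, 0]}, {"claw": 0.6, "linear": [0, 0, 0], "turn": [0, 0, 0]}, {"claw": 0.6, "linear": [0, 0, 0], "turn": [0, 0, 0]}, {"claw": 0.6, "linear": [0, 0, 0], "turn": [0, 0, 0]}]'

```text
time_s: 16.23
ee_pos: [0.5321, -0.2059, 0.1015]
eef_rot: [3.135, 0.002, 0.265]
force: [0.0, -0.7, -0.6]
grip_width: 0.0561
```

>>> play_rows --moves '[{"claw": 0.6, "linear": [0, 0, -15], "turn": [0, 0, 0]}, {"claw": 0.6, "linear": [0, 0, -50], "turn": [0, 0, 0]}, {"claw": 0.6, "linear": [0, 0, -90], "turn": [0, 0, 0]}, {"claw": 0.6, "linear": [0, 0, -120], "turn": [0, 0, 0]}, {"claw": 0.6, "linear": [0, 80, -130], "turn": [0, 0, 0]}, {"claw": 0.6, "linear": [0, 140, -130], "turn": [0, 0, 0]}, {"claw": 0.6, "linear": [0, 140, -130], "turn": [0, 0, 0]}, {"claw": 0.6, "linear": [0, 140, -130], "turn": [0, 0, 0]}]'

```text
time_s: 17.23
ee_pos: [0.5686, -0.3409, 0.2328]
eef_rot: [3.135, 0.001, 0.264]
force: [-0.9, 0.3, 0.6]
grip_width: 0.0565
```

```bash
python3 - <<'E'
from h import *
o=get_obs();print(o['time_s'],o['ee_pos'],o['force'],o['grip_width'],abs(o['joint_vel']).max())
im=vision.camera('side');crop(im,240,160,160,180,4,'pics/s13.png')
im=vision.camera('top');crop(im,295,170,150,85,5,'pics/t13.png')
print(tip(im))
E
```

```text
17.225 [ 0.5685874  -0.34089756  0.23278555] [-0.89339899  0.30145013  0.55484991] 0.056497091417344276 0.0388681563500769
(np.float64(0.1524902621410088), np.float64(9.617), np.float64(0.10561215004925469), np.float64(0.10521507098185207))
```

View pics/s13.png

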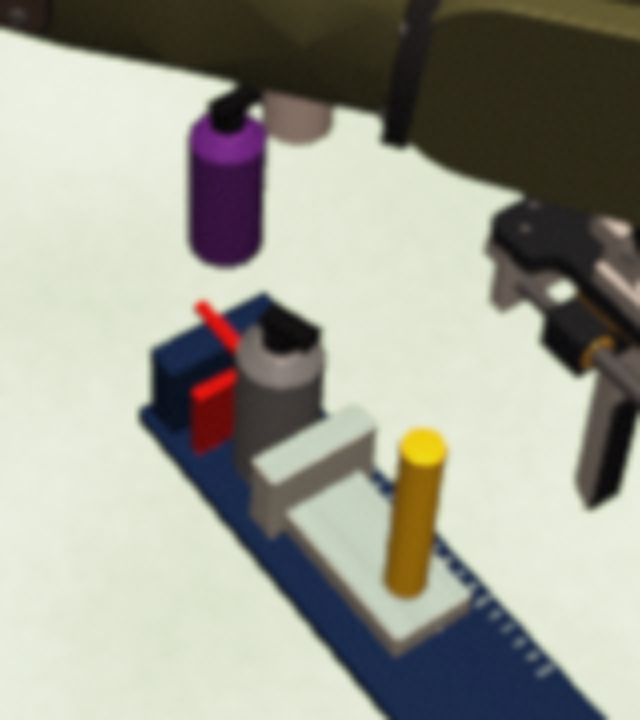

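View pics/t13.png

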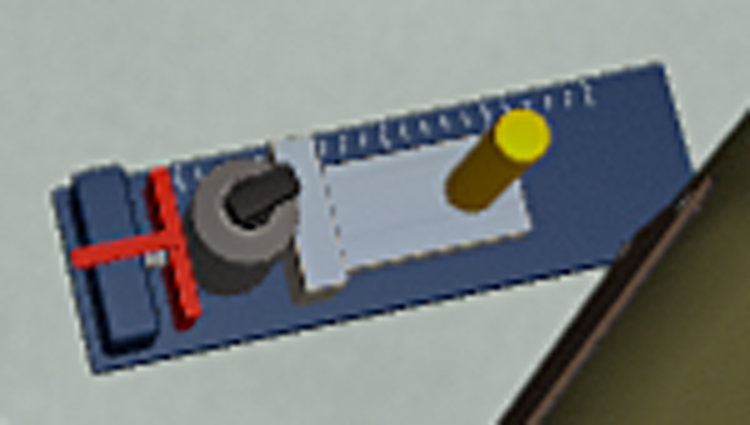

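The bottle stands upright between jaw and pad (side crop (280,400)). The pointer stays pushed back (top crop (73,258)) and the hand is well clear.

>>> play_rows --moves '[{"claw": 0.6, "linear": [0, 0, 0], "turn": [0, 0, 0]}, {"claw": 0.6, "linear": [0, 0, 0], "turn": [0, 0, 0]}, {"claw": 0.6, "linear": [0, 0, 0], "turn": [0, 0, 0]}]'

```text
time_s: 17.7
ee_pos: [0.5688, -0.339, 0.2333]
eef_rot: [3.135, 0.001, 0.266]
force: [0.7, 0.1, -0.6]
grip_width: 0.0561
```

```bash
python3 - <<'E'
from h import *
p=ray('top',295+244.5/5-.5,170+212.5/5-.5,.104)-g0;print('bottle',p@u,p@v)
k=ray('top',295+523/5-.5,170+134/5-.5,.15)-g0;print('knob',k@u,k@v)
im=vision.camera('top');print(tip(im))
from station import hand_in
print(hand_in())
E
```

```text
bottle 0.0773981204625408 0.0008323566322103935
knob -0.037578261791461814 0.00016505255759771247
(np.float64(0.1524902621410088), np.float64(9.602), np.float64(0.10545032311550569), np.float64(0.10521507098185207))
the job is handed in; nothing more can be done
None
```

I stood the aluminium bottle with the black head on the gauge's bed, let go of it, and slid the jaw with the yellow knob shut on it. Then I released the knob, moved the hand clear and handed the job in at about 17.8 s. The hand-in gives no verdict.

- **Pad:** it is pushed back about 5.5–6 mm by the top camera. The reading did not change after I let go of the knob. The push on the knob read about 9–10 N, mostly the jaw's own friction.
- **Bottle:** it stands upright at x ≈ 77 mm and y ≈ 1 mm on the gauge.
- **Jaw:** the knob's axis is about 115 mm from the bottle's axis, where contact would be 114 mm and the limit is 119 mm. The jaw is therefore on the bottle to within measuring error.
- **Disagreement:** on two descents the tool ended about 4–5 mm from where I sent it sideways. The bottle was therefore gripped a little off-centre, which did no harm.

No check failed, and in the pictures none of the other objects had moved.

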